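# Charcoal balls from the stored scuttle through a funnel into a narrow tin

## Robot

A 6-joint arm with a two-finger parallel gripper is mounted at the origin on the work surface. World frame = base frame: x ahead of the robot, y to its left, z up, the work surface at z = 0. Lengths are in m, angles in rad, forces in N, time in s.
With the tool pointing down it reaches from about 0.3 to 0.775 m from the base axis. Payload 14.6 kg.
Tool frame: the origin (TCP) lies at the very end of the fingers, on their centre line; the grasp point (between the pads) lies 19 mm behind it; z points along the fingers, y is the line along which they close (so a half turn about z gives the same grasp; the last joint's range is limited). The gripper opens to 85 mm and grips with 20 to 120 N. Pads are 22 mm wide; open, the fingers measure 114 mm over their backs; the gripper's body (76 mm by 85 mm) begins 54 mm behind the grasp point. The pads swing forward as they close: fully open they stand 13 mm farther back than shut.
Start: joints at [1.257, 0.3, 1.521, -0, 1.321, -0.067], TCP at [0.134, 0.533, 0.198] pointing down, gripper open.
Joint ranges: [-3.03, 3.03], [-0.79, 2.21], [0.23, 2.52], [-1.04, 4.18], [0, 3.07], [-2.55, 2.55]. Speed limits (rad/s): [2.22, 2.22, 2.57, 3.14, 3.14, 3.14].

## Interface

Orientations are given as a rotation vector (axis times angle).
In Python, from plant import state, snapshot, get_calibration, job_done, boxes_of, regions_of, spot_point gives the robot as it stands.
- The arm moves only by the shell command python3 -m crank 'ROWS' [FORCE]. ROWS is JSON, a list of rows, each a list of 7 numbers: the shift along the world's x, y, z in m, then the turn, a rotation vector about the world's x, y, z in rad, then the finger opening in m, from 0 to 0.0854. In form: [[dx, dy, dz, rx, ry, rz, grip], ...]. A call has 1 to 20 rows; each row shifts and turns the commanded pose from where the row before left it; what a row does not reach is not made up. A row lasts 1/12 s, in which the tool goes at most 41.7 mm and 7.16 degrees, less where a joint would pass 70% of its speed; a pose out of reach is approached as far as the arm can. A call with a gripper value outside its range is refused whole. The fingers move at their own pace and stop on an object; FORCE is the grip in N (left out, the last holds). Time passes only in rows, so rows that do not move let the fingers close. It gives the time, the measured TCP pose, the force, the opening and the grip force at its end, in the units of the state.
- state(): the state, without advancing time (a new reading comes with each control period).
- snapshot(name): name is "scene" or "top" or "wrist"; returns the picture (480x640x3 uint8, red, green, blue); there is no depth.
- get_calibration(name): a dict with "camera_matrix" (3x3 intrinsics, pixels), "world_from_camera" (4x4, takes a point from camera to world coordinates). Camera axes: x right, y down, z forward; pixel columns grow to the right and rows downward; lengths in m; the calibration is good to about 2 mm. A picture is of the moment at which its call begins: read the wrist's pose just before it. get_calibration takes no time and is no camera call; for the wrist camera it gives the pose at the moment of the call.
- job_done(): hands the job in; it is judged then, once.
Trained networks look in the newest picture that a camera, given by its name, has taken for a name from the list of things; names that differ only in an ending like _2 or _b are one class to them, and where a whole thing is asked for, a point or a joint stands for the part that bears it (a point fixed in the world has none). Each returns a list of dicts, best first, with "confidence" (0 to 1); they miss things now and then, are a little off and sometimes report something else, mostly with a low value. They report only what shows in the picture. A call takes as long as a camera call.
- boxes_of(query, camera): "position" ([x, y, z] in m, in world coordinates, good to about 4 mm: the middle of the surface that is visible of it).
- regions_of(query, camera): "region" (480x640 bool, what is visible of it).
- spot_point(query, camera): "position" ([x, y, z] in m, in world coordinates, good to about 4 mm: a listed point, or the origin of a listed thing).
The state is a dict: "time_s": time; "q": joint angles; "qvel": joint speeds; "tau": joint torques, N m; "ee_pos": TCP position; "tool_rot": TCP orientation; "wrist_force": force on the tool from outside, world axes, zero at the start; "ft_torque": the same for the moment, N m; "grip_width": finger opening in m; "grasp_force": force on a finger pad.
Only numpy, scipy, OpenCV 4.12 (cv2) and the standard library are available. Lean on these libraries where they do the work, as an engineer would, in place of code of your own. Each camera call takes 0.05 s, during which the arm holds its last target. There are 200 camera calls.

## Task

Bring the blue charcoal scuttle out from under the stand's board without spilling (only its swinging bail is in easy reach there), stand it on the open table well clear of the stand and let go. Then take it afresh (the wooden tail handle serves for tipping, the bail does not) and tip all five charcoal balls through the yellow funnel into the narrow tin, never touching the balls with the fingers and leaving the tin and funnel standing where they are. Finally stand the empty scuttle upright on the table; leave the salt shaker, fork and plates alone.

Things in the scene. Friction and masses are not known exactly. Their poses are not given: they have to be found in the camera images.
- scuttle: Blue sheet-metal scuttle, open on top, 0.3 kg (+-30%). Origin under its floor; x points from pouring lip to tail handle, z up. 88 wide (y), walls 4, floor 5 thick: flat x -31..56, then a chute rising 25 deg to the lip (underside at x -90, z 28). Sides 60 high, back wall x 56. Bail pins at x 9, z 52, hoop 104 wide. The balls roll out over the lip when tipped lip-down 35 to 50 deg. All mm.
- tail (a point): Middle of the scuttle's wooden tail handle, at (92, 0, 47) mm in the scuttle frame. The handle is a bar along x, x 56..118 mm, 18 mm wide (y), 16 mm tall, nothing below it. It is rigid with the scuttle.
- lip (a point): Middle of the upper edge of the pouring lip, at (-88, 0, 32.5) mm in the scuttle frame; the opening there is 80 mm wide.
- bail_grip (a point): Centre of the bail's wooden roller, 16 mm diameter, 50 mm long, lying along the scuttle's y; 78 mm above the bail's pins, so 130 mm above the table with the bail upright. The hoop is 6 mm wire. The frame turns with the bail.
- bail (a joint): Swing of the bail about the scuttle's y, rad: 0 upright (start), positive leans to the tail, negative to the lip, stops at -1 and 1. Slight friction (0.02 N m): it stays where it is left, but the scuttle hangs from it level within some 15 degrees and cannot be tipped by it.
- stand: Fixed wooden stand: board on two cheeks, open front (-x) and back. Origin on the table where the scuttle's origin starts (+-5 mm, +-0.04 rad), x as the scuttle's: from the open front inwards. Board x 35..160, y -70..70, underside 88, top 102 mm high: it overhangs the scuttle's back and tail handle. Cheeks |y| 56..70, x 5..160 mm, full height: 12 mm beside the scuttle.
- tin: Narrow open steel tin, round, loose, 0.5 kg: outside diameter 83, inside 75, 110 mm high, base 5 mm. Origin at the centre of its underside.
- funnel: Yellow plastic funnel, loose, 0.12 kg, in the tin's mouth: spout 65 mm across goes 20 mm into the tin, collar 94 mm across rests on its rim, then a 44-degree cone to a mouth 170 mm across outside. Neck 59 mm clear. Origin: centre of the spout's lower end, 90 mm above the table; 75 mm tall.
- funnel_rim (a point): Centre of the funnel's mouth in the plane of its rim, 165 mm above the table.
- ball0: Charcoal ball 1 of 5, black, diameter 26 mm, 12 g; origin at its centre. Starts in the scuttle.
- ball1: Charcoal ball 2 of 5, black, diameter 26 mm, 12 g; origin at its centre. Starts in the scuttle.
- ball2: Charcoal ball 3 of 5, black, diameter 26 mm, 12 g; origin at its centre. Starts in the scuttle.
- ball3: Charcoal ball 4 of 5, black, diameter 26 mm, 12 g; origin at its centre. Starts in the scuttle.
- ball4: Charcoal ball 5 of 5, black, diameter 26 mm, 12 g; origin at its centre. Starts in the scuttle.
- shaker: Red plastic salt shaker, bystander, loose: 52 mm across, 88 mm tall, origin under its centre.
- fork: Steel fork lying on the table, bystander, loose: 192 mm long along its x (x -97..95 mm), 22 mm wide, 4 mm thick, tines to +x, origin on the table.
- plates: Stack of melamine plates, one piece, bystander, loose: 170 mm across, 53 mm high, origin under its centre.

How it is judged:
By the outcome, as a careful person would: the job done as asked, in the order asked, and still so for the second after the job is handed in, with the robot touching nothing.
It also fails if it takes over 72 s, if anything falls off the work surface, if the arm or the gripper's body presses on something with over 40 N, if the wrist force passes 120 N, or if a joint passes its speed limit or range.

## Working session

There is one attempt and no reset: what is moved stays moved. The work goes in short steps, Python scripts to look and compute and a shell command to move; the robot and the scene stay as the last step left them, time stands still between calls to the robot, and variables do not carry over. Pictures are saved under pics/ and viewed, at most 10 in all, crops included, and the job is handed in when it is done.

```bash
mkdir -p pics; ls; python3 - <<'E'
from plant import *
import cv2,numpy as np
for c in("scene","top"):
    cv2.imwrite(f"pics/{c}0.png",snapshot(c)[:,:,::-1])
    for q in("scuttle","tail","lip","bail_grip","stand","tin","funnel","funnel_rim","shaker","fork","plates"):
        r=spot_point(q,c)
        print(c,q,[(np.round(a["position"],3).tolist(),round(a["confidence"],2)) for a in r[:2]])
s=state();print(s["time_s"],s["ee_pos"],s["tool_rot"])
print(get_calibration("top"))
E
```

```text
pics
scene scuttle []
scene tail []
scene lip [([0.48, -0.205, 0.031], 0.78)]
scene bail_grip [([0.575, -0.211, 0.129], 0.74)]
scene stand [([0.57, -0.207, 0.006], 0.62)]
scene tin [([0.587, 0.222, -0.0], 0.6)]
scene funnel [([0.584, 0.224, 0.092], 0.82), ([0.39, -0.023, -0.0], 0.55)]
scene funnel_rim [([0.583, 0.224, 0.167], 0.86), ([0.585, 0.227, 0.091], 0.24)]
scene shaker [([0.613, -0.016, -0.003], 0.88)]
scene fork []
scene plates [([0.791, 0.019, -0.001], 0.6)]
top scuttle [([0.566, -0.208, -0.003], 0.94)]
top tail []
top lip [([0.481, -0.204, 0.034], 0.84)]
top bail_grip [([0.577, -0.208, 0.127], 0.66), ([0.478, -0.205, 0.035], 0.34)]
top stand []
top tin [([0.586, 0.219, -0.005], 0.69)]
top funnel []
top funnel_rim [([0.59, 0.221, 0.164], 0.65)]
top shaker [([0.616, -0.014, -0.001], 0.57), ([0.576, -0.196, 0.021], 0.54)]
top fork [([0.569, -0.222, 0.021], 0.67), ([0.393, -0.02, -0.0], 0.63)]
top plates [([0.793, 0.02, -0.001], 0.71)]
1.2 [0.13433746 0.5333172  0.19847702] [-3.86653161e-01 -3.11764292e+00  4.23312360e-05]
{'camera_matrix': array([[574.3801149 ,   0.        , 317.39681055],
       [  0.        , 574.3801149 , 230.55915593],
       [  0.        ,   0.        ,   1.        ]]), 'world_from_camera': array([[ 3.25692119e-04, -9.92589607e-01,  1.21514464e-01,
         4.94977832e-01],
       [-9.99990824e-01, -8.42318316e-04, -4.20021829e-03,
         1.15035818e-02],
       [ 4.27144688e-03, -1.21511981e-01, -9.92580774e-01,
         9.99806388e-01],
       [ 0.00000000e+00,  0.00000000e+00,  0.00000000e+00,
         1.00000000e+00]])}
```

View pics/top0.png

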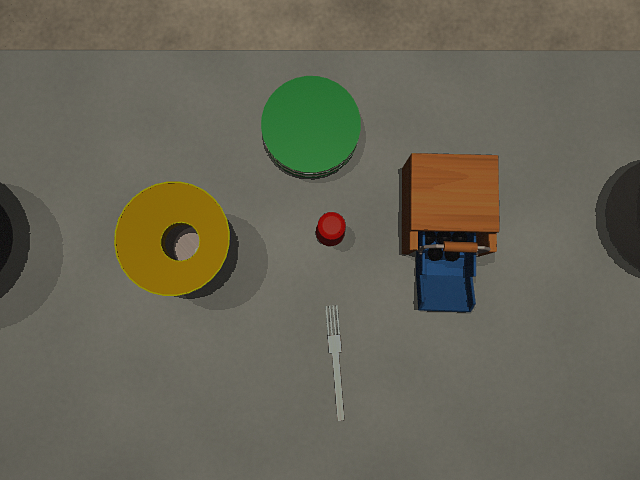

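View pics/scene0.png

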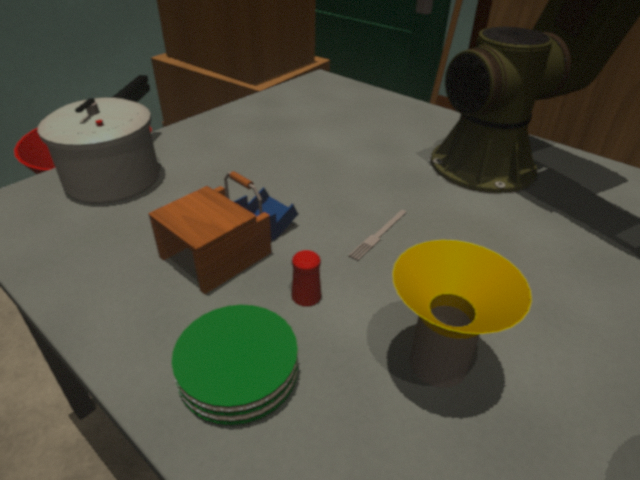

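Top view: stand at (450,200), scuttle lip at (445,305), roller at (462,246), funnel at (172,238), fork at (335,360). The detections agree with this: roller at (0.576,-0.209,0.13), yaw ≈ -0.045. I'll move above the roller with the fingers closing along world x.

```bash
python3 -m crank '[[0.01,-0.017,0.01,0,0,-0.03,0.045],[0.02,-0.034,0.01,0,0,-0.0625,0.045],[0.02,-0.034,0.01,0,0,-0.0625,0.045],[0.02,-0.034,0.01,0,0,-0.0625,0.045],[0.02,-0.034,0.01,0,0,-0.0625,0.045],[0.02,-0.034,0.01,0,0,-0.0625,0.045],[0.02,-0.034,0,0,0,-0.0625,0.045],[0.02,-0.034,0,0,0,-0.0625,0.045],[0.02,-0.034,0,0,0,-0.0625,0.045],[0.02,-0.034,0,0,0,-0.0625,0.045],[0.02,-0.034,0,0,0,-0.0625,0.045],[0.02,-0.034,0,0,0,-0.0625,0.045],[0.02,-0.034,0,0,0,-0.0625,0.045],[0.02,-0.034,0,0,0,-0.0625,0.045],[0.02,-0.034,0,0,0,-0.0625,0.045],[0.02,-0.034,0,0,0,-0.0625,0.045],[0.02,-0.034,0,0,0,-0.0625,0.045],[0.02,-0.034,0,0,0,-0.0625,0.045],[0.02,-0.034,0,0,0,-0.0625,0.045],[0.02,-0.034,0,0,0,-0.0625,0.045]]' && python3 -m crank '[[0.02,-0.034,0,0,0,-0.0625,0.045],[0.02,-0.034,0,0,0,-0.0625,0.045],[0.01,-0.01,0,0,0,-0.03,0.045],[0,0,0,0,0,0,0.045]]'
cat > h.py <<'E'
from plant import *
import cv2,numpy as np
from scipy.spatial.transform import Rotation as Ro
def st():
    s=state();R=Ro.from_rotvec(s["tool_rot"]).as_matrix()
    print("t",round(s["time_s"],2),"p",np.round(s["ee_pos"],4),"ty",np.round(R[:,1],3),"tz",np.round(R[:,2],3),"F",np.round(s["wrist_force"],1),"w",round(s["grip_width"],4),round(s["grasp_force"],1),"q",np.round(s["q"],2))
def sp(c,*qs):
    snapshot(c)
    for q in qs: print(c,q,[(np.round(a["position"],3).tolist(),round(a["confidence"],2)) for a in spot_point(q,c)[:2]])
E
python3 - <<'E'
from h import *
st()
cv2.imwrite("pics/w1.png",snapshot("wrist")[:,:,::-1])
for q in("scuttle","bail_grip","lip","stand"): print(q,[(np.round(a["position"],3).tolist(),round(a["confidence"],2)) for a in spot_point(q,"wrist")[:2]])
r=regions_of("bail_grip","wrist")
print([x["confidence"] for x in r])
E
```

```text
time_s: 2.87
ee_pos: [0.525, -0.1317, 0.2585]
tool_rot: [2.104, 2.333, 0.0]
wrist_force: [1.2, 2.1, 0.5]
grip_width: 0.0448
grasp_force: 0.0
time_s: 3.2
ee_pos: [0.5752, -0.2103, 0.257]
tool_rot: [-2.279, -2.161, 0.001]
wrist_force: [-0.0, 0.2, -0.2]
grip_width: 0.0451
grasp_force: 0.0
t 3.2 p [ 0.5752 -0.2103  0.257 ] ty [ 0.999 -0.053 -0.001] tz [-0.001  0.    -1.   ] F [-0.   0.2 -0.2] w 0.0451 0.0 q [-0.41  0.41  1.24 -0.    1.49 -0.36]
scuttle [([0.565, -0.208, 0.0], 0.58)]
bail_grip []
lip [([0.474, -0.203, 0.03], 0.95)]
stand []
[0.95, 0.22]
```

View pics/w1.png

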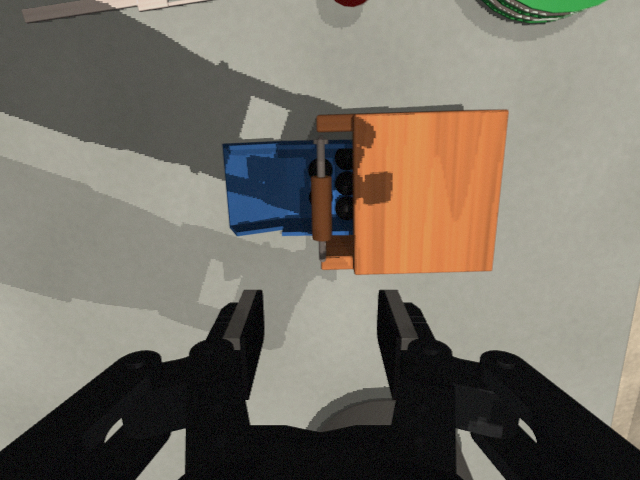

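The wrist view shows the roller at (321,208), in line with the finger centre line (column 320), so the yaw matches. Going down and closing.

```bash
python3 -m crank '[[0,0,-0.02,0,0,0,0.045],[0,0,-0.03,0,0,0,0.045],[0,0,-0.03,0,0,0,0.045],[0,0,-0.03,0,0,0,0.045],[0,0,-0.02,0,0,0,0.045],[0,0,-0.011,0,0,0,0.045],[0,0,0,0,0,0,0.045],[0,0,0,0,0,0,0.0],[0,0,0,0,0,0,0.0],[0,0,0,0,0,0,0.0],[0,0,0,0,0,0,0.0],[0,0,0,0,0,0,0.0]]' 60
python3 - <<'E'
from h import *
st()
E
```

```text
time_s: 4.5
ee_pos: [0.5746, -0.2078, 0.1183]
tool_rot: [2.274, 2.166, 0.001]
wrist_force: [0.2, 0.3, 0.4]
grip_width: -0.0001
grasp_force: 0.0
t 4.5 p [ 0.5746 -0.2078  0.1183] ty [ 0.999 -0.048  0.001] tz [ 0.001 -0.    -1.   ] F [0.2 0.3 0.4] w -0.0001 0.0 q [-0.41  0.51  1.43  0.    1.21 -0.36]
```

```bash
python3 - <<'E'
from h import *
a=snapshot("wrist");b=snapshot("top")[150:350,340:560];c=snapshot("scene")[150:300,120:340]
b=cv2.resize(b,(440,400));c=cv2.resize(c,(360,245))
im=np.zeros((600,800,3),np.uint8);im[:300,:400]=cv2.resize(a,(400,300));im[:400,400:]=b[:,:400];im[300:545,:360]=c
cv2.imwrite("pics/m2.png",im[:,:,::-1])
sp("top","bail_grip","lip","scuttle")
E
```

```text
top bail_grip []
top lip [([0.482, -0.203, 0.035], 0.84)]
top scuttle [([0.562, -0.211, -0.005], 0.66), ([0.612, -0.014, -0.0], 0.45)]
```

View pics/m2.png

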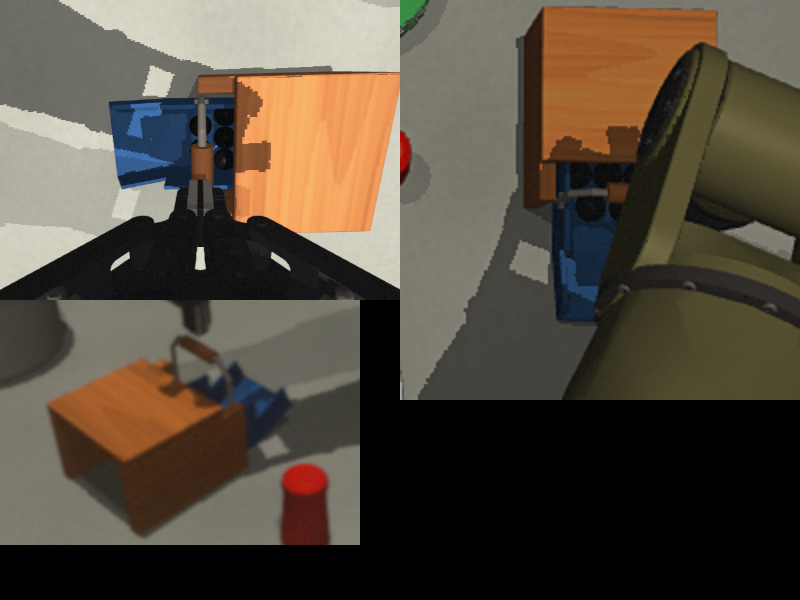

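```bash
cat >> h.py <<'E'
def proj(c,p):
    k=get_calibration(c);T=np.linalg.inv(k["world_from_camera"]);x=T[:3,:3]@np.array(p)+T[:3,3];u=k["camera_matrix"]@x
    return np.round(u[:2]/u[2],1)
E
python3 - <<'E'
from h import *
st()
for c in("scene","wrist","top"): print(c,"tcp",proj(c,state()["ee_pos"]),"roller",proj(c,[.576,-.209,.13]),"lip",proj(c,[.48,-.204,.0325]))
for c in("scene","wrist"):
  snapshot(c)
  for q in("bail_grip","scuttle"):
    for r in regions_of(q,c)[:1]:
        ys,xs=np.where(r["region"]);print(c,q,xs.min(),xs.max(),ys.min(),ys.max())
  print([(x["position"],x["confidence"]) for x in spot_point("bail_grip",c)], [(x["position"],x["confidence"]) for x in boxes_of("bail_grip",c)])
print(get_calibration("wrist"))
E
```

```text
t 4.85 p [ 0.5744 -0.2077  0.1175] ty [ 0.999 -0.048 -0.   ] tz [-0.  0. -1.] F [-0.8  0.2 -0.5] w -0.0001 0.0 q [-0.41  0.51  1.43  0.    1.21 -0.36]
scene tcp [242.2 186.4] roller [240.4 180.6] lip [282.2 204.5]
wrist tcp [322.3 274.6] roller [326.2 288.1] lip [184.2 227. ]
top tcp [457.  249.1] roller [459.9 247.3] lip [444. 310.]
scene bail_grip 224 261 172 212
scene scuttle 224 296 173 239
[([0.5763, -0.2084, 0.1267], 0.71)] [([0.5811, -0.2036, 0.1259], 0.85)]
wrist bail_grip 306 343 153 298
wrist scuttle 174 375 153 303
[([0.5776, -0.2088, 0.1332], 0.73)] [([0.5797, -0.1863, 0.1346], 0.73), ([0.6652, -0.1964, 0.1045], 0.46)]
{'camera_matrix': array([[394.69705327,   0.        , 320.17122495],
       [  0.        , 394.69705327, 233.56357985],
       [  0.        ,   0.        ,   1.        ]]), 'world_from_camera': array([[ 9.98816150e-01, -4.62703714e-02, -1.50116860e-02,
         5.77113872e-01],
       [-4.86397082e-02, -9.54350821e-01, -2.94701018e-01,
        -1.32973788e-01],
       [-6.90489319e-04,  2.95082300e-01, -9.55471590e-01,
         2.92730612e-01],
       [ 0.00000000e+00,  0.00000000e+00,  0.00000000e+00,
         1.00000000e+00]])}
```

```bash
python3 - <<'E'
from h import *
im=snapshot("scene")[:,:,::-1].copy();w=snapshot("wrist")[:,:,::-1].copy()
a=cv2.resize(im[130:250,180:320],None,fx=5,fy=5,interpolation=cv2.INTER_CUBIC)[:600,:400+60]
def m(img,c,p,col,o,f):
    u=(proj(c,p)-o)*f;cv2.circle(img,tuple(int(v) for v in u),3,col,-1)
e=state()["ee_pos"]
for i,col in zip(range(3),[(0,0,255),(0,255,0),(255,255,0)]):
    m(a,"scene",e+[0,0,.02*i],col,[180,130],5);m(w,"wrist",e+[0,0,.02*i],col,[0,0],1)
out=np.zeros((600,800,3),np.uint8);out[:,:460]=a;out[:440,460:]=cv2.resize(w[140:360,235:405],None,fx=2,fy=2)
cv2.imwrite("pics/m3.png",out)
E
```

```text
(no output)
```

View pics/m3.png

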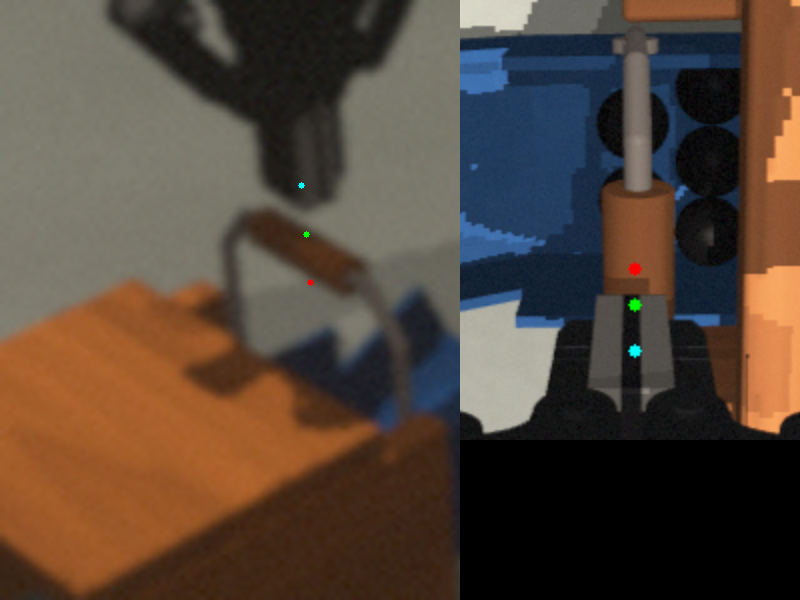

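The picture disagrees with the pose reading. In the scene view the fingertips end near (300,205) of the zoom, about 35 mm above the projected TCP at (310,282), and so above the roller. The first wrist view gives the same ~35 mm shortfall from the 45 mm gap spanning 117 px. I'll reopen, go about 32 mm lower, and close while watching the force.

```bash
python3 -m crank '[[0,0,0,0,0,0,0.042],[0,0,0,0,0,0,0.042],[0,0,0,0,0,0,0.042],[0,0,-0.01,0,0,0,0.042],[0,0,-0.01,0,0,0,0.042],[0,0,-0.008,0,0,0,0.042],[0,0,-0.004,0,0,0,0.042],[0,0,0,0,0,0,0.042]]'; python3 -m crank '[[0,0,0,0,0,0,0.0],[0,0,0,0,0,0,0.0],[0,0,0,0,0,0,0.0],[0,0,0,0,0,0,0.0],[0,0,0,0,0,0,0.0]]' 60
python3 - <<'E'
from h import *
st()
E
```

```text
time_s: 6.12
ee_pos: [0.5737, -0.2074, 0.0838]
tool_rot: [-2.273, -2.165, 0.002]
wrist_force: [-0.2, -0.6, -0.8]
grip_width: 0.042
grasp_force: 0.0
time_s: 6.53
ee_pos: [0.5747, -0.2078, 0.086]
tool_rot: [2.274, 2.166, 0.001]
wrist_force: [0.8, -0.4, 3.6]
grip_width: 0.014
grasp_force: 58.8
t 6.53 p [ 0.5747 -0.2078  0.086 ] ty [ 0.999 -0.048  0.001] tz [ 0.001 -0.    -1.   ] F [ 0.8 -0.4  3.6] w 0.014 58.8 q [-0.41  0.54  1.45  0.    1.15 -0.36]
```

The width is 14 mm against a 16 mm roller, so the grip may be slightly high. I'll open, go 6 mm lower and re-grip.

```bash
python3 -m crank '[[0,0,0,0,0,0,0.04],[0,0,0,0,0,0,0.04],[0,0,-0.004,0,0,0,0.04],[0,0,-0.004,0,0,0,0.04],[0,0,0,0,0,0,0.0],[0,0,0,0,0,0,0.0],[0,0,0,0,0,0,0.0],[0,0,0,0,0,0,0.0],[0,0,0,0,0,0,0.0]]' 80
python3 - <<'E'
from h import *
st()
E
python3 -m crank '[[0,0,0.003,0,0,0,0.0],[0,0,0.003,0,0,0,0.0],[0,0,0.003,0,0,0,0.0],[0,0,0,0,0,0,0.0],[0,0,0,0,0,0,0.0]]' 80
python3 - <<'E'
from h import *
st()
cv2.imwrite("pics/s4.png",cv2.resize(snapshot("scene")[130:280,160:340,::-1],(720,600)))
E
```

```text
time_s: 7.28
ee_pos: [0.5743, -0.2076, 0.0773]
tool_rot: [-2.274, -2.167, 0.0]
wrist_force: [0.2, -0.7, -3.0]
grip_width: 0.0137
grasp_force: 77.9
t 7.28 p [ 0.5743 -0.2076  0.0773] ty [ 0.999 -0.048 -0.   ] tz [-0.  0. -1.] F [ 0.2 -0.7 -3. ] w 0.0137 77.9 q [-0.41  0.55  1.46 -0.    1.13 -0.36]
time_s: 7.7
ee_pos: [0.5745, -0.2077, 0.0868]
tool_rot: [2.274, 2.167, 0.0]
wrist_force: [-0.8, -0.0, -3.9]
grip_width: 0.0135
grasp_force: 78.0
t 7.7 p [ 0.5745 -0.2077  0.0868] ty [ 0.999 -0.048  0.   ] tz [ 0. -0. -1.] F [-0.8 -0.  -3.9] w 0.0135 78.0 q [-0.41  0.54  1.45 -0.    1.15 -0.36]
```

View pics/s4.png

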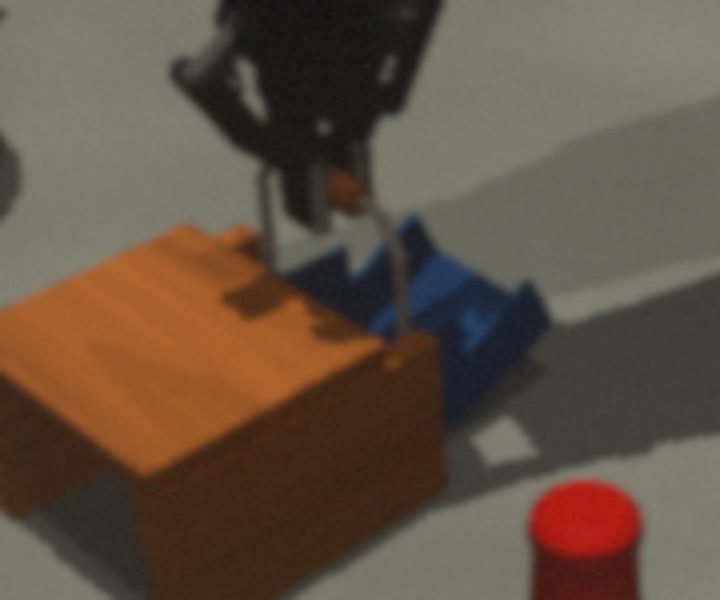

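The roller sits between the pads at (345,190) and 3.9 N hangs on the wrist, so the scuttle is lifted. Pulling it out smoothly along its own axis.

```bash
python3 -m crank '[[-0.002,0,0,0,0,0,0],[-0.004,0,0,0,0,0,0],[-0.006,0.0003,0,0,0,0,0],[-0.008,0.0004,0,0,0,0,0],[-0.01,0.0005,0,0,0,0,0],[-0.01,0.0005,0,0,0,0,0],[-0.012,0.0006,0,0,0,0,0],[-0.012,0.0006,0,0,0,0,0],[-0.012,0.0006,0,0,0,0,0],[-0.012,0.0006,0,0,0,0,0],[-0.012,0.0006,0,0,0,0,0],[-0.012,0.0006,0,0,0,0,0],[-0.012,0.0006,0,0,0,0,0],[-0.012,0.0006,0,0,0,0,0],[-0.012,0.0006,0,0,0,0,0],[-0.01,0.0005,0,0,0,0,0],[-0.01,0.0005,0,0,0,0,0],[-0.008,0.0004,0,0,0,0,0],[-0.008,0.0004,0,0,0,0,0],[-0.008,0.0004,0,0,0,0,0]]'
python3 -m crank '[[-0.008,0.0004,0,0,0,0,0],[-0.008,0,0,0,0,0,0],[-0.006,0,0,0,0,0,0],[-0.004,0,0,0,0,0,0],[-0.002,0,0,0,0,0,0],[0,0,0,0,0,0,0],[0,0,0,0,0,0,0]]'
python3 - <<'E'
from h import *
st()
b=snapshot("top")[200:480,330:560];c=snapshot("scene")[100:300,140:420]
im=np.zeros((600,800,3),np.uint8);im[:560,:380]=cv2.resize(b,None,fx=2,fy=2)[:,:380];im[:300,380:]=cv2.resize(c,(420,300))
cv2.imwrite("pics/m5.png",im[:,:,::-1])
sp("top","scuttle","lip","tail")
E
```

```text
time_s: 9.42
ee_pos: [0.3817, -0.1984, 0.0865]
tool_rot: [2.274, 2.167, 0.0]
wrist_force: [-1.0, -0.5, -3.5]
grip_width: 0.0136
grasp_force: 78.1
time_s: 10.0
ee_pos: [0.3546, -0.1981, 0.0866]
tool_rot: [2.274, 2.167, 0.0]
wrist_force: [0.7, -0.7, -4.7]
grip_width: 0.0136
grasp_force: 78.1
t 10.0 p [ 0.3546 -0.1981  0.0866] ty [ 0.999 -0.049  0.   ] tz [ 0. -0. -1.] F [ 0.7 -0.7 -4.7] w 0.0136 78.1 q [-0.6   0.12  2.03  0.    0.99 -0.55]
top scuttle [([0.347, -0.196, 0.004], 0.61), ([0.384, -0.196, 0.035], 0.27)]
top lip [([0.263, -0.194, 0.044], 0.81)]
top tail [([0.439, -0.198, 0.055], 0.88), ([0.358, -0.194, 0.139], 0.33)]
```

View pics/m5.png

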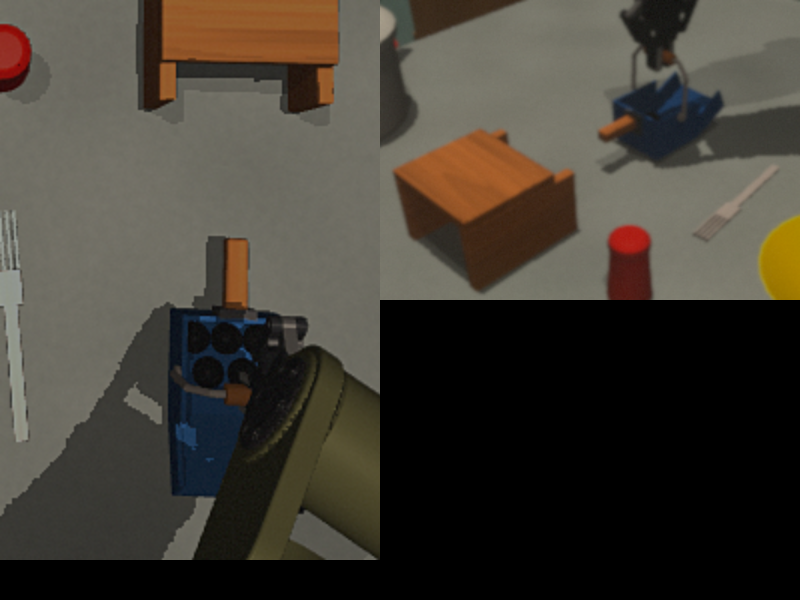

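The scuttle is out, level, with all five balls inside (left view around (225,350)), and the tail handle is free at (237,270). Set it down, release, rise, turn 90° and go above the tail.

```bash
python3 -m crank '[[0,0,-0.003,0,0,0,0],[0,0,-0.003,0,0,0,0],[0,0,-0.002,0,0,0,0],[0,0,-0.002,0,0,0,0],[0,0,0,0,0,0,0],[0,0,0,0,0,0,0.05],[0,0,0,0,0,0,0.05],[0,0,0,0,0,0,0.05],[0,0,0,0,0,0,0.05],[0,0,0.01,0,0,0,0.05],[0,0,0.02,0,0,0,0.05],[0,0,0.03,0,0,0,0.05],[0,0,0.03,0,0,0,0.05],[0,0,0.03,0,0,0,0.05],[0,0,0.02,0,0,0,0.05]]'
python3 -m crank '[[0.005,0,0.01,0,0,-0.1,0.05],[0.006,0,0,0,0,-0.12,0.05],[0.006,0,0,0,0,-0.12,0.05],[0.006,0,0,0,0,-0.12,0.05],[0.006,0,0,0,0,-0.12,0.05],[0.006,0,0,0,0,-0.12,0.05],[0.006,0,0,0,0,-0.12,0.05],[0.006,0,0,0,0,-0.12,0.05],[0.006,0,0,0,0,-0.12,0.05],[0.006,0,0,0,0,-0.12,0.05],[0.006,-0.001,0,0,0,-0.12,0.05],[0.006,-0.001,0,0,0,-0.12,0.05],[0.006,-0.001,0,0,0,-0.12,0.05],[0.006,-0.001,0,0,0,-0.03,0.05],[0,0,0,0,0,0,0.05]]'
python3 - <<'E'
from h import *
st()
sp("top","scuttle","lip","tail","bail_grip","stand")
sp("wrist","scuttle","lip","tail","bail_grip")
cv2.imwrite("pics/w6.png",snapshot("wrist")[:,:,::-1])
E
```

```text
time_s: 11.55
ee_pos: [0.3547, -0.1982, 0.2192]
tool_rot: [2.273, 2.165, 0.001]
wrist_force: [0.5, 0.0, 0.4]
grip_width: 0.0502
grasp_force: 0.0
time_s: 12.8
ee_pos: [0.4379, -0.2021, 0.2262]
tool_rot: [-3.14, 0.077, 0.0]
wrist_force: [0.1, -0.5, 0.4]
grip_width: 0.0499
grasp_force: 0.0
t 12.8 p [ 0.4379 -0.2021  0.2262] ty [-0.049 -0.999 -0.   ] tz [-0.  0. -1.] F [ 0.1 -0.5  0.4] w 0.0499 0.0 q [-0.51  0.13  1.67  0.    1.35  1.11]
top scuttle [([0.345, -0.197, -0.002], 0.9)]
top lip [([0.793, 0.021, -0.001], 0.71)]
top tail [([0.441, -0.2, 0.046], 0.82), ([0.586, 0.219, -0.004], 0.3)]
top bail_grip [([0.354, -0.194, 0.128], 0.66), ([0.381, -0.174, 0.016], 0.26)]
top stand [([0.382, -0.172, 0.018], 0.62)]
wrist scuttle [([0.347, -0.198, -0.002], 0.74)]
wrist lip [([0.258, -0.19, 0.032], 0.85)]
wrist tail [([0.436, -0.201, 0.05], 0.57)]
wrist bail_grip [([0.356, -0.197, 0.133], 0.61)]
```

View pics/w6.png

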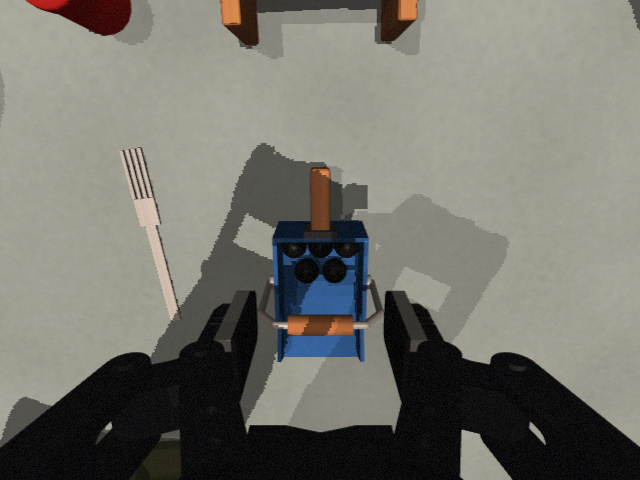

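All five balls are at (320,255), the handle is centred at (320,200), and the bail is upright. Descend onto the tail (TCP reading ≈ -0.004, allowing for the offset) and grip hard.

```bash
python3 -m crank '[[0,0,-0.02,0,0,0,0.05],[0,0,-0.03,0,0,0,0.05],[0,0,-0.035,0,0,0,0.05],[0,0,-0.035,0,0,0,0.05],[0,0,-0.035,0,0,0,0.05],[0,0,-0.03,0,0,0,0.05],[0,0,-0.02,0,0,0,0.05],[0,0,-0.015,0,0,0,0.05],[0,0,-0.01,0,0,0,0.05],[0,0,0,0,0,0,0.05],[0,0,0,0,0,0,0],[0,0,0,0,0,0,0],[0,0,0,0,0,0,0],[0,0,0,0,0,0,0],[0,0,0,0,0,0,0]]' 120
python3 - <<'E'
from h import *
st()
E
python3 -m crank '[[0,0,0.004,0,0,0,0],[0,0,0.006,0,0,0,0],[0,0,0.01,0,0,0,0],[0,0,0.015,0,0,0,0],[0,0,0.01,0,0,0,0],[0,0,0.005,0,0,0,0],[0,0,0,0,0,0,0],[0,0,0,0,0,0,0]]'
python3 - <<'E'
from h import *
st()
sp("top","tail","lip","scuttle")
sp("scene","tail","lip","scuttle")
E
```

```text
time_s: 14.65
ee_pos: [0.4382, -0.2023, -0.0022]
tool_rot: [3.14, -0.075, 0.003]
wrist_force: [-0.8, 0.0, 7.3]
grip_width: 0.0159
grasp_force: 117.3
t 14.65 p [ 0.4382 -0.2023 -0.0022] ty [-0.048 -0.999  0.001] tz [ 0.002 -0.001 -1.   ] F [-0.8  0.   7.3] w 0.0159 117.3 q [-0.51  0.43  1.88  0.    0.83  1.11]
time_s: 15.32
ee_pos: [0.4373, -0.202, 0.0465]
tool_rot: [3.141, -0.075, 0.0]
wrist_force: [-0.0, 0.3, -4.4]
grip_width: 0.0159
grasp_force: 117.6
t 15.32 p [ 0.4373 -0.202   0.0465] ty [-0.048 -0.999  0.   ] tz [ 0. -0. -1.] F [-0.   0.3 -4.4] w 0.0159 117.6 q [-0.51  0.34  1.86  0.    0.94  1.11]
top tail []
top lip [([0.585, 0.223, 0.09], 0.73)]
top scuttle []
scene tail [([0.438, -0.201, 0.093], 0.88)]
scene lip [([0.262, -0.189, 0.077], 0.73)]
scene scuttle [([0.345, -0.199, 0.052], 0.9), ([0.584, 0.222, 0.09], 0.62)]
```

```bash
python3 - <<'E'
from h import *
D=np.array([(.3,1.521,.550,.1985),(.41,1.24,.6124,.257),(.51,1.43,.6108,.1175),(.12,2.03,.406,.0866),(.13,1.67,.4823,.2262),(.43,1.88,.4827,-.0022),(.34,1.86,.4817,.0465)])
A=[];b=[]
for q2,q3,r,z in D:
    A+= [[np.sin(q2),np.cos(q2),np.sin(q2+q3),np.cos(q2+q3),1,0],[np.cos(q2),-np.sin(q2),np.cos(q2+q3),-np.sin(q2+q3),0,1]];b+=[r,z]
x,res,_,_=np.linalg.lstsq(np.array(A),np.array(b),rcond=None);print(np.round(x,3),np.abs(np.array(A)@x-b).max())
L2=np.hypot(x[0],x[1]);L3=np.hypot(x[2],x[3]);mx=max(np.hypot(*(x[:2]+Ro.from_euler('z',0).as_matrix()[:2,:2]@x[:2]*0)),0)
# reach check: wrist centre needed for lip at rL, tilt th, tool length Lt
for Lt in(.15,.2,.25):
  for th in np.radians([0,15,25,35,45]):
    rL,zL=.652,.19
    r=rL+.180*np.cos(th)+.0335*np.sin(th); z=zL+.18*np.sin(th)-.0335*np.cos(th)
    wr=r-Lt*np.sin(th)-x[4]; wz=z+Lt*np.cos(th)-(x[5]+Lt)
    print(Lt,round(np.degrees(th)),round(r,3),round(z,3),"need",round(np.hypot(wr,wz),3),"max",round(L2+L3,3))
E
```

```text
[ 0.423  0.002  0.448  0.036 -0.001 -0.057] 0.002114255997206077
0.15 0 0.832 0.156 need 0.86 max 0.872
0.15 15 0.835 0.204 need 0.837 max 0.872
0.15 25 0.829 0.236 need 0.817 max 0.872
0.15 35 0.819 0.266 need 0.792 max 0.872
0.15 45 0.803 0.294 need 0.763 max 0.872
0.2 0 0.832 0.156 need 0.86 max 0.872
0.2 15 0.835 0.204 need 0.825 max 0.872
0.2 25 0.829 0.236 need 0.795 max 0.872
0.2 35 0.819 0.266 need 0.762 max 0.872
0.2 45 0.803 0.294 need 0.725 max 0.872
0.25 0 0.832 0.156 need 0.86 max 0.872
0.25 15 0.835 0.204 need 0.812 max 0.872
0.25 25 0.829 0.236 need 0.774 max 0.872
0.25 35 0.819 0.266 need 0.732 max 0.872
0.25 45 0.803 0.294 need 0.686 max 0.872
```

The grip holds level (lip z 0.077, tail 0.093), and the tail sits 48 mm above the reported TCP along the tool. Carry it up and across, turning to a radial heading.

```bash
python3 -m crank '[[0,0,0.008,0,0,0,0],[0.002,0.004,0.012,0,0,0,0],[0.005,0.009,0.018,0,0,0.01,0],[0.008,0.014,0.02,0,0,0.015,0],[0.0106,0.0193,0.02,0,0,0.017,0],[0.0106,0.0193,0.02,0,0,0.017,0],[0.0106,0.0193,0.02,0,0,0.017,0],[0.0106,0.0193,0.02,0,0,0.017,0],[0.0106,0.0193,0.02,0,0,0.017,0],[0.0106,0.0193,0.02,0,0,0.017,0],[0.0106,0.0193,0.01,0,0,0.017,0],[0.0106,0.0193,0.006,0,0,0.017,0],[0.0106,0.0193,0,0,0,0.017,0],[0.0106,0.0193,0,0,0,0.017,0],[0.0106,0.0193,0,0,0,0.017,0],[0.0106,0.0193,0,0,0,0.017,0],[0.0106,0.0193,0,0,0,0.017,0],[0.0106,0.0193,0,0,0,0.017,0],[0.0106,0.0193,0,0,0,0.017,0],[0.0106,0.0193,0,0,0,0.017,0]]' | head -2
python3 -m crank '[[0.0106,0.0193,0,0,0,0.015,0],[0.0106,0.0193,0,0,0,0.015,0],[0.0106,0.0193,0,0,0,0.015,0],[0.0106,0.0193,0,0,0,0.015,0],[0.0106,0.0193,0,0,0,0.015,0],[0.008,0.014,0,0,0,0.017,0],[0.005,0.009,0,0,0,0.012,0],[0.003,0.006,0,0,0,0.006,0],[0.001,0.003,0,0,0,0,0],[0,0,0,0,0,0,0],[0,0,0,0,0,0,0]]'
python3 - <<'E'
from h import *
st()
sp("scene","tail","lip","scuttle","funnel_rim","tin")
sp("top","tail","lip","funnel_rim","tin")
E
```

```text
time_s: 17.38
ee_pos: [0.6222, 0.1348, 0.2409]
time_s: 18.3
ee_pos: [0.6919, 0.2619, 0.2407]
tool_rot: [3.091, 0.56, -0.0]
wrist_force: [-0.4, 0.3, -4.1]
grip_width: 0.0158
grasp_force: 117.7
t 18.3 p [0.6919 0.2619 0.2407] ty [ 0.351 -0.936  0.   ] tz [-0. -0. -1.] F [-0.4  0.3 -4.1] w 0.0158 117.7 q [ 0.31  0.75  0.76 -0.    1.63  1.52]
scene tail [([0.692, 0.261, 0.286], 0.94)]
scene lip []
scene scuttle [([0.606, 0.228, 0.244], 0.7)]
scene funnel_rim [([0.584, 0.222, 0.17], 0.78)]
scene tin [([0.586, 0.219, 0.0], 0.78), ([0.6, 0.248, 0.259], 0.63)]
top tail []
top lip [([0.525, 0.199, 0.278], 0.9)]
top funnel_rim []
top tin [([0.587, 0.22, -0.005], 0.67), ([0.528, 0.199, 0.279], 0.16)]
```

```bash
python3 -m crank '[[0.0094,0.0035,-0.0013,0.0153,-0.0408,0,0],[0.0094,0.0035,-0.0013,0.0153,-0.0408,0,0],[0.0094,0.0036,-0.0013,0.0153,-0.0408,0,0],[0.0094,0.0035,-0.0013,0.0153,-0.0408,0,0],[0.0094,0.0036,-0.0013,0.0153,-0.0408,0,0],[0.0095,0.0035,-0.0013,0.0153,-0.0408,0,0],[0.0095,0.0036,-0.0013,0.0153,-0.0408,0,0],[0.0095,0.0036,-0.0013,0.0153,-0.0408,0,0],[0,0,0,0,0,0,0]]'
python3 - <<'E'
from h import *
st()
sp("top","lip","tail")
sp("scene","lip","tail","scuttle")
E
```

```text
time_s: 19.6
ee_pos: [0.7675, 0.2908, 0.2289]
tool_rot: [-2.986, -0.542, -0.526]
wrist_force: [-0.5, -1.0, -4.6]
grip_width: 0.0154
grasp_force: 117.8
t 19.6 p [0.7675 0.2908 0.2289] ty [ 0.352 -0.936  0.   ] tz [ 0.32  0.12 -0.94] F [-0.5 -1.  -4.6] w 0.0154 117.8 q [0.31 0.72 0.88 0.02 1.2  1.52]
top lip [([0.6, 0.226, 0.202], 0.69)]
top tail []
scene lip [([0.602, 0.228, 0.198], 0.77), ([0.754, 0.28, 0.276], 0.61)]
scene tail [([0.754, 0.284, 0.275], 0.95), ([0.791, 0.021, -0.0], 0.29)]
scene scuttle [([0.687, 0.26, 0.199], 0.89), ([0.391, -0.022, -0.002], 0.73)]
```

The lip sits at (0.60,0.227,0.20) as planned. Now tip slowly about the lip.

```bash
python3 -m crank '[[0.001,0.0004,0.0014,0.0061,-0.0163,0,0],[0.001,0.0004,0.0014,0.0061,-0.0163,0,0],[0.001,0.0004,0.0014,0.0061,-0.0163,0,0],[0.001,0.0004,0.0014,0.0061,-0.0163,0,0],[0.001,0.0004,0.0014,0.0061,-0.0163,0,0],[-0.0009,-0.0003,0.0031,0.0061,-0.0163,0,0],[-0.0009,-0.0003,0.0031,0.0061,-0.0163,0,0],[-0.0009,-0.0003,0.0031,0.0061,-0.0163,0,0],[-0.0009,-0.0003,0.0031,0.0061,-0.0163,0,0],[-0.0009,-0.0003,0.0031,0.0061,-0.0163,0,0],[-0.0011,-0.0004,0.003,0.0061,-0.0163,0,0],[-0.0011,-0.0004,0.003,0.0061,-0.0163,0,0],[-0.0011,-0.0004,0.003,0.0061,-0.0163,0,0],[-0.0011,-0.0004,0.003,0.0061,-0.0163,0,0],[-0.0011,-0.0004,0.003,0.0061,-0.0163,0,0],[-0.0014,-0.0005,0.0028,0.0061,-0.0163,0,0],[-0.0014,-0.0005,0.0028,0.0061,-0.0163,0,0],[-0.0014,-0.0005,0.0028,0.0061,-0.0163,0,0],[-0.0014,-0.0005,0.0028,0.0061,-0.0163,0,0],[-0.0014,-0.0005,0.0028,0.0061,-0.0163,0,0]]'
python3 - <<'E'
from h import *
st()
sp("scene","lip","tail","funnel_rim","ball0")
b=snapshot("top")[130:350,80:300];c=snapshot("scene")[150:420,330:600]
im=np.zeros((400,800,3),np.uint8);im[:,:400]=cv2.resize(b,(400,400));im[:,400:]=cv2.resize(c,(400,400))
cv2.imwrite("pics/m7.png",im[:,:,::-1])
E
```

```text
time_s: 21.62
ee_pos: [0.7553, 0.2867, 0.2819]
tool_rot: [-2.797, -0.508, -1.019]
wrist_force: [0.4, 0.2, -3.8]
grip_width: 0.0157
grasp_force: 117.9
t 21.62 p [0.7553 0.2867 0.2819] ty [ 0.351 -0.936  0.001] tz [ 0.602  0.226 -0.766] F [ 0.4  0.2 -3.8] w 0.0157 117.9 q [0.31 0.47 1.25 0.05 0.73 1.49]
scene lip [([0.588, 0.22, 0.0], 0.41)]
scene tail [([0.729, 0.277, 0.319], 0.82)]
scene funnel_rim []
scene ball0 [([0.569, -0.204, 0.002], 0.58), ([0.589, 0.22, 0.001], 0.25)]
```

View pics/m7.png

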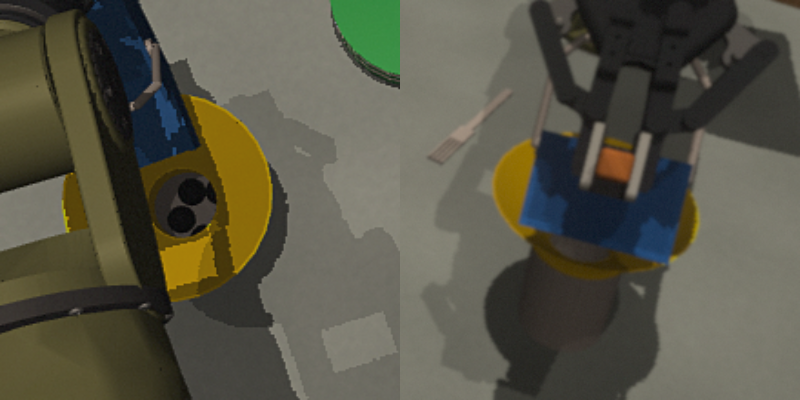

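The funnel has balls down in the tin (left view, around (185,205)). Tip on to 50° so the rest roll out, then check.

```bash
python3 -m crank '[[-0.0017,-0.0006,0.0026,0.0061,-0.0163,0,0],[-0.0017,-0.0006,0.0026,0.0061,-0.0163,0,0],[-0.0017,-0.0006,0.0026,0.0061,-0.0163,0,0],[-0.0017,-0.0006,0.0026,0.0061,-0.0163,0,0],[-0.0017,-0.0006,0.0026,0.0061,-0.0163,0,0],[-0.0017,-0.0006,0.0026,0.0061,-0.0163,0,0],[-0.0017,-0.0006,0.0026,0.0061,-0.0163,0,0],[-0.0017,-0.0006,0.0026,0.0061,-0.0163,0,0],[-0.0017,-0.0006,0.0026,0.0061,-0.0163,0,0],[-0.0017,-0.0006,0.0026,0.0061,-0.0163,0,0],[0,0,0,0,0,0,0],[0,0,0,0,0,0,0],[0,0,0,0,0,0,0],[0,0,0,0,0,0,0]]'
python3 - <<'E'
from h import *
st()
a=snapshot("wrist");b=snapshot("top")[130:350,80:300]
im=np.zeros((400,800,3),np.uint8);im[:,:400]=cv2.resize(b,(400,400));im[:300,400:]=cv2.resize(a,(400,300))
cv2.imwrite("pics/m8.png",im[:,:,::-1])
E
```

```text
time_s: 23.13
ee_pos: [0.7386, 0.2807, 0.3075]
tool_rot: [-2.677, -0.486, -1.245]
wrist_force: [-0.1, -0.2, -3.6]
grip_width: 0.0158
grasp_force: 118.0
t 23.13 p [0.7386 0.2807 0.3075] ty [ 0.351 -0.936  0.001] tz [ 0.716  0.268 -0.644] F [-0.1 -0.2 -3.6] w 0.0158 118.0 q [0.3  0.35 1.42 0.09 0.49 1.45]
```

View pics/m8.png

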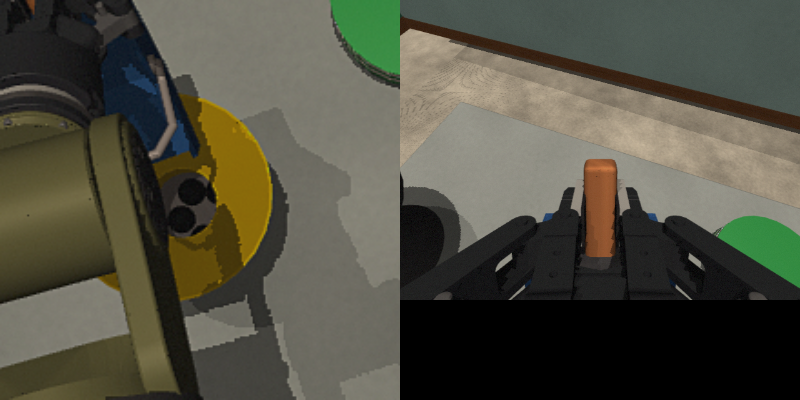

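The scene shows the last stage of pouring, and the wrist weight has dropped by about 0.6 N, which is five balls' worth. That was my tenth picture, so from here I check by numbers. Raise, level out and pull back.

```bash
python3 -m crank '[[0,0,0.01,0,0,0,0],[0,0,0.015,0,0,0,0],[0,0,0.02,0,0,0,0],[0,0,0.015,0,0,0,0],[-0.0122,-0.0046,-0.008,-0.0306,0.0817,0,0],[-0.0122,-0.0046,-0.008,-0.0306,0.0817,0,0],[-0.0122,-0.0046,-0.008,-0.0306,0.0817,0,0],[-0.0122,-0.0046,-0.008,-0.0306,0.0817,0,0],[-0.0122,-0.0046,-0.008,-0.0306,0.0817,0,0],[-0.0122,-0.0046,-0.008,-0.0306,0.0817,0,0],[-0.0122,-0.0046,-0.008,-0.0306,0.0817,0,0],[-0.0122,-0.0046,-0.008,-0.0306,0.0817,0,0],[-0.0122,-0.0046,-0.008,-0.0306,0.0817,0,0],[-0.0122,-0.0046,-0.008,-0.0306,0.0817,0,0],[0,0,0,0,0,0,0],[0,0,0,0,0,0,0]]'
python3 - <<'E'
from h import *
st()
sp("scene","tail","lip","scuttle","tin","funnel_rim")
for q in("ball0","scuttle"):
  for r in regions_of(q,"scene"):
    ys,xs=np.where(r["region"]);print(q,round(r["confidence"],2),len(xs),xs.min(),xs.max(),ys.min(),ys.max())
E
```

```text
time_s: 24.57
ee_pos: [0.6173, 0.235, 0.2876]
tool_rot: [-3.091, -0.561, -0.002]
wrist_force: [-0.3, -0.3, -3.4]
grip_width: 0.0158
grasp_force: 117.8
t 24.57 p [0.6173 0.235  0.2876] ty [ 0.352 -0.936  0.   ] tz [ 0.001  0.    -1.   ] F [-0.3 -0.3 -3.4] w 0.0158 117.8 q [ 0.31  0.52  1.01 -0.    1.61  1.52]
scene tail [([0.62, 0.234, 0.336], 0.61)]
scene lip [([0.452, 0.173, 0.319], 0.68), ([0.618, 0.235, 0.338], 0.25)]
scene scuttle [([0.531, 0.204, 0.292], 0.89)]
scene tin [([0.586, 0.222, 0.002], 0.88)]
scene funnel_rim [([0.584, 0.221, 0.164], 0.72)]
scuttle 0.65 3765 444 555 101 205
```

```bash
python3 -m crank '[[-0.002,-0.005,0,0,0,-0.005,0],[-0.005,-0.012,0,0,0,-0.012,0],[-0.0085,-0.0205,0,0,0,-0.02,0],[-0.0085,-0.0205,0,0,0,-0.02,0],[-0.0085,-0.0205,0,0,0,-0.02,0],[-0.0085,-0.0205,0,0,0,-0.02,0],[-0.0085,-0.0205,0,0,0,-0.02,0],[-0.0085,-0.0205,0,0,0,-0.02,0],[-0.0085,-0.0205,0,0,0,-0.02,0],[-0.0085,-0.0205,0,0,0,-0.02,0],[-0.0085,-0.0205,0,0,0,-0.02,0],[-0.0085,-0.0205,0,0,0,-0.02,0],[-0.0085,-0.0205,0,0,0,-0.02,0],[-0.0085,-0.0205,0,0,0,-0.02,0],[-0.0085,-0.0205,0,0,0,-0.02,0],[-0.0085,-0.0205,0,0,0,-0.02,0],[-0.0085,-0.0205,0,0,0,-0.02,0],[-0.0085,-0.0205,0,0,0,-0.02,0],[-0.0085,-0.0205,0,0,0,-0.02,0],[-0.0085,-0.0205,0,0,0,-0.02,0]]' | head -2
python3 -m crank '[[-0.0085,-0.0205,0,0,0,-0.02,0],[-0.008,-0.02,0,0,0,-0.01,0],[-0.004,-0.01,0,0,0,0,0],[-0.001,-0.002,0,0,0,0,0],[0,0,0,0,0,0,0],[0,0,0,0,0,0,0]]'
python3 - <<'E'
from h import *
st()
for cam in("top","scene"):
  im=snapshot(cam)
  sp(cam,"tin","funnel_rim","shaker","fork","plates","scuttle","lip")
  for q in("ball0","funnel","tin"):
    for r in regions_of(q,cam)[:6]:
      ys,xs=np.where(r["region"]);print(cam,q,round(r["confidence"],2),len(xs),xs.min(),xs.max(),ys.min(),ys.max())
# dark pixels in funnel neck, top view
im=snapshot("top");d=(im[190:300,130:260].max(2)<50).astype(np.uint8)
n,_,s,c=cv2.connectedComponentsWithStats(d);print([(s[i,4],(c[i]+[130,190]).round().tolist()) for i in range(1,n) if s[i,4]>25])
E
```

```text
time_s: 26.63
ee_pos: [0.4556, -0.1523, 0.2878]
time_s: 27.13
ee_pos: [0.4351, -0.2032, 0.2876]
tool_rot: [-3.14, 0.074, 0.002]
wrist_force: [0.9, 0.7, -3.4]
grip_width: 0.0155
grasp_force: 117.8
t 27.13 p [ 0.4351 -0.2032  0.2876] ty [-0.047 -0.999 -0.   ] tz [-0.001  0.    -1.   ] F [ 0.9  0.7 -3.4] w 0.0155 117.8 q [-0.51  0.09  1.57 -0.    1.49  1.11]
top tin [([0.585, 0.218, -0.003], 0.96)]
top funnel_rim [([0.591, 0.219, 0.165], 0.7)]
top shaker [([0.615, -0.012, -0.001], 0.66)]
top fork [([0.392, -0.022, -0.001], 0.82)]
top plates [([0.794, 0.021, -0.001], 0.87), ([0.612, -0.014, -0.0], 0.46)]
top scuttle [([0.342, -0.199, 0.284], 0.56)]
top lip [([0.604, 0.209, 0.021], 0.59)]
top ball0 0.67 192 172 187 243 257
top ball0 0.6 184 178 192 228 242
top ball0 0.56 45 193 198 231 240
top funnel 0.83 9355 114 229 182 295
top tin 0.97 582 165 199 225 260
top tin 0.66 8377 401 499 153 255
scene tin [([0.587, 0.219, -0.0], 0.58)]
scene funnel_rim [([0.586, 0.223, 0.169], 0.97)]
scene shaker [([0.612, -0.016, 0.001], 0.75)]
scene fork [([0.394, -0.026, -0.0], 0.86)]
scene plates [([0.792, 0.021, -0.0], 0.9), ([0.343, -0.199, 0.287], 0.35)]
scene scuttle [([0.345, -0.198, 0.289], 0.95)]
scene lip [([0.26, -0.191, 0.32], 0.78)]
scene funnel 0.59 9753 392 531 239 338
scene tin 0.85 3716 409 478 305 387
scene tin 0.57 3476 281 381 0 72
scene tin 0.32 12272 171 298 305 424
[(np.int32(908), [220.0, 270.0]), (np.int32(847), [178.0, 240.0])]
```

Tin, funnel and bystanders are unmoved, and balls show down in the tin. Setting the scuttle down and releasing.

```bash
python3 -m crank '[[0,0,-0.02,0,0,0,0],[0,0,-0.035,0,0,0,0],[0,0,-0.035,0,0,0,0],[0,0,-0.035,0,0,0,0],[0,0,-0.035,0,0,0,0],[0,0,-0.035,0,0,0,0],[0,0,-0.035,0,0,0,0],[0,0,-0.025,0,0,0,0],[0,0,-0.015,0,0,0,0],[0,0,-0.007,0,0,0,0],[0,0,-0.004,0,0,0,0],[0,0,-0.003,0,0,0,0],[0,0,0,0,0,0,0],[0,0,0,0,0,0,0]]'
python3 - <<'E'
from h import *
st()
sp("scene","scuttle","lip","tail")
E
```

```text
time_s: 29.55
ee_pos: [0.4355, -0.2041, 0.0045]
tool_rot: [3.14, -0.075, -0.001]
wrist_force: [0.5, 0.2, -3.6]
grip_width: 0.0157
grasp_force: 117.7
t 29.55 p [ 0.4355 -0.2041  0.0045] ty [-0.048 -0.999  0.001] tz [-0.    -0.001 -1.   ] F [ 0.5  0.2 -3.6] w 0.0157 117.7 q [-0.51  0.42  1.88 -0.    0.85  1.11]
scene scuttle [([0.346, -0.2, 0.007], 0.72)]
scene lip [([0.258, -0.194, 0.037], 0.64)]
scene tail [([0.436, -0.202, 0.055], 0.85), ([0.26, -0.196, 0.04], 0.46)]
```

```bash
python3 -m crank '[[0,0,-0.002,0,0,0,0],[0,0,-0.002,0,0,0,0],[0,0,-0.002,0,0,0,0],[0,0,0,0,0,0,0]]'; python3 -m crank '[[0,0,0,0,0,0,0.03],[0,0,0,0,0,0,0.05],[0,0,0,0,0,0,0.05],[0,0,0,0,0,0,0.05],[0,0,0.01,0,0,0,0.05],[0,0,0.02,0,0,0,0.05],[0,0,0.035,0,0,0,0.05],[0,0,0.035,0,0,0,0.05],[0,0,0.035,0,0,0,0.05],[0,0,0.035,0,0,0,0.05],[0,0,0.03,0,0,0,0.05],[0,0,0.02,0,0,0,0.05],[0,0,0,0,0,0,0.05]]'
python3 - <<'E'
from h import *
st()
sp("wrist","scuttle","lip","tail","bail_grip")
for q in("ball0","scuttle"):
    for r in regions_of(q,"wrist")[:6]:
      ys,xs=np.where(r["region"]);print(q,round(r["confidence"],2),len(xs),xs.min(),xs.max(),ys.min(),ys.max())
sp("top","scuttle","tail")
for r in regions_of("ball0","top")[:6]:
      ys,xs=np.where(r["region"]);print("top ball",round(r["confidence"],2),len(xs),xs.mean(),ys.mean())
E
```

```text
time_s: 30.08
ee_pos: [0.4353, -0.2039, -0.0022]
tool_rot: [3.141, -0.075, -0.002]
wrist_force: [-1.8, 1.3, 4.6]
grip_width: 0.0156
grasp_force: 119.1
time_s: 31.17
ee_pos: [0.4361, -0.2044, 0.2227]
tool_rot: [3.137, -0.075, 0.008]
wrist_force: [-0.7, -0.3, 0.7]
grip_width: 0.0496
grasp_force: 0.0
t 31.17 p [ 0.4361 -0.2044  0.2227] ty [-0.048 -0.999  0.003] tz [ 0.005 -0.004 -1.   ] F [-0.7 -0.3  0.7] w 0.0496 0.0 q [-0.51  0.12  1.68 -0.    1.33  1.1 ]
wrist scuttle [([0.344, -0.201, 0.002], 0.56)]
wrist lip [([0.258, -0.192, 0.03], 0.74), ([0.434, -0.203, 0.05], 0.23)]
wrist tail [([0.433, -0.199, 0.047], 0.61)]
wrist bail_grip [([0.29, -0.195, 0.097], 0.64), ([0.616, -0.01, -0.004], 0.26)]
ball0 0.7 16259 263 376 170 381
scuttle 0.61 16277 263 376 170 381
scuttle 0.36 2596 215 414 0 43
top scuttle [([0.343, -0.199, -0.004], 0.75)]
top tail [([0.437, -0.201, 0.046], 0.77)]
top ball 0.74 160 179.525 250.04375
top ball 0.68 145 185.1448275862069 235.1103448275862
top ball 0.49 40 195.625 235.525
top ball 0.45 857 330.4865810968495 228.5075845974329
```

```bash
python3 - <<'E'
from h import *
w=snapshot("wrist");m=w[225:360,275:368].max(2)
print("scuttle dark px",(m<35).sum(),"median",np.median(m))
old=cv2.imread("pics/w6.png")[225:360,275:368].max(2);print("before",(old<35).sum())
def blobs(im,t=35):
    n,_,s,c=cv2.connectedComponentsWithStats((im.max(2)<t).astype(np.uint8));return [(int(s[i,4]),c[i].round().tolist(),s[i,2:4].tolist()) for i in range(1,n) if s[i,4]>20]
print("wrist",blobs(w));t=snapshot("top");print("top",blobs(t))
f=t[182:296,114:230].astype(int);y=(f[...,0]>60)&(f[...,0]>2*f[...,2]);print("funnel yellow px",y.sum())
o=cv2.imread("pics/top0.png")[182:296,114:230,::-1].astype(int);print("before",((o[...,0]>60)&(o[...,0]>2*o[...,2])).sum())
E
```

```text
scuttle dark px 906 median 103.0
before 2594
wrist [(67, [307.0, 230.0], [10, 12]), (147, [332.0, 234.0], [26, 20]), (24, [348.0, 236.0], [8, 10]), (282, [280.0, 286.0], [8, 77]), (22, [362.0, 252.0], [5, 12]), (182, [360.0, 296.0], [6, 60]), (58843, [318.0, 419.0], [640, 189]), (57, [281.0, 340.0], [2, 38]), (27, [359.0, 337.0], [2, 21])]
top [(606, [5.0, 237.0], [13, 68]), (218, [187.0, 235.0], [21, 15]), (27, [479.0, 233.0], [11, 6]), (209, [180.0, 251.0], [25, 16]), (6131, [484.0, 390.0], [90, 181]), (222, [422.0, 365.0], [28, 32]), (2935, [597.0, 439.0], [117, 126]), (156, [416.0, 421.0], [6, 59])]
funnel yellow px 9316
before 9316
```

```bash
python3 - <<'E'
from h import *
w=snapshot("wrist").astype(int);o=cv2.imread("pics/w6.png")[...,::-1].astype(int)
for n,i in(("now",w),("before",o)):
    r=i[222:350,282:358];mx=r.max(2);grey=(r[...,2]-r[...,0]<8)&(mx<60)
    nn,_,s,c=cv2.connectedComponentsWithStats(grey.astype(np.uint8))
    print(n,grey.sum(),[(int(s[k,4]),(c[k]+[282,222]).round().tolist(),s[k,2:4].tolist()) for k in range(1,nn) if s[k,4]>15])
print(w[234,315:350:3].tolist());print(o[245,283:358:5].tolist())
for q in("ball0","ball3"): print([(round(x["confidence"],2),np.round(x["position"],3)) for x in boxes_of(q,"wrist")])
E
```

```text
now 381 [(366, [320.0, 234.0], [34, 19])]
before 2116 [(351, [320.0, 232.0], [33, 18]), (280, [293.0, 249.0], [24, 15]), (284, [320.0, 249.0], [25, 15]), (280, [346.0, 249.0], [24, 16]), (420, [306.0, 270.0], [24, 24]), (423, [334.0, 270.0], [23, 24]), (61, [331.0, 315.0], [46, 2])]
[[33, 31, 32], [29, 25, 29], [18, 21, 22], [28, 28, 26], [28, 28, 29], [27, 24, 25], [26, 26, 22], [20, 12, 10], [15, 24, 38], [17, 23, 37], [15, 28, 37], [18, 23, 37]]
[[14, 13, 17], [13, 10, 15], [26, 24, 22], [12, 6, 7], [10, 9, 9], [11, 21, 27], [17, 9, 12], [12, 9, 14], [0, 0, 0], [13, 9, 15], [10, 22, 29], [4, 7, 5], [15, 12, 16], [37, 35, 36], [17, 14, 17]]
[]
[]
```

The only grey blob left is the handle's mounting plate, which was there before at the same spot. All five ball blobs are gone, so the scuttle is empty, and the funnel is clear and unmoved. Handing in.

```bash
python3 -c "
from plant import *
print(job_done())"
```

```text
the job is handed in; nothing more can be done
None
```

I handed the job in at about 32 s: the empty scuttle stands upright on the open table, and tin, funnel, shaker, fork and plates read unmoved. At least three balls show in the tin; that all five are there rests on the empty scuttle, a clear funnel, no stray balls detected and a 0.6 N weight drop.

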